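Find the socket that fits the adapter nut

ROBOT

A 6-joint arm with a two-finger parallel gripper is mounted at the origin on the work surface. World frame = base frame: x ahead of the robot, y to its left, z up, the work surface at z = 0. Lengths are in m, angles in rad, forces in N, time in s.
With the tool pointing down it reaches from about 0.275 to 0.975 m from the base axis. Payload 8.4 kg.
Tool frame: the origin (TCP) lies between the finger pads; the fingertips stand 17 mm ahead of it and the grasp point (between the pads) lies 2 mm behind it (bot.tcp_to_tips is the distance from the TCP to the fingertips, in m); z points along the fingers, x is the direction in which the jaws open and shut, and the axes are right-handed (so a half turn about z gives the same grasp; the last joint's range is limited). The gripper opens to 92 mm and grips with 3 to 60 N. Pads are 20 mm wide; open, the fingers measure 128 mm over their backs; the gripper's body (75 mm by 189 mm) begins 69 mm behind the grasp point.
Start: joints at [-1.108, 0.353, 1.633, -0, 1.155, -0.002], TCP at [0.28, -0.559, 0.232] pointing down, gripper open.
Joint ranges: [-2.63, 2.63], [-0.92, 2.1], [0.06, 2.66], [-1.3, 4.44], [0, 2.69], [-3.02, 3.02]. Speed limits (rad/s): [2.22, 2.22, 2.79, 3.14, 3.14, 3.14].

INTERFACE

Orientations are given as a rotation vector (axis times angle).
In Python, from rig import bot, vision, ticket gives the robot as it stands.
- The arm moves only by the tool servo_tool, never from a script. Its argument "increments" is text: rows parted by semicolons, each of 7 numbers parted by spaces: the shift along the world's x, y, z each as a share of 0.025 m, from -1 to 1, then the turn, a rotation vector about the world's x, y, z each as a share of 0.12 rad, from -1 to 1, then the opening, from 0 (shut) to 1 (fully open). In form: x y z rx ry rz gripper; .... A call has exactly 10 rows; each row shifts and turns the pose as measured when the row begins; what a row does not reach is not made up. A row lasts 1/8 s, in which the tool goes at most 62.5 mm and 10.7 degrees, less where a joint would pass 70% of its speed; a pose out of reach is approached as far as the arm can. A call with a number of a shift or a turn outside -1 to 1 is refused whole. A call with a gripper value outside its range is refused whole. The fingers move at their own pace and stop on an object; "newtons" is the grip in N (left out, the last holds). Time passes only in rows, so rows that do not move let the fingers close, or fill a call up. It gives the time, the measured TCP pose, the force and the opening at its end, in the units of the state.
- bot.state(): the state, without advancing time (a new reading comes with each control period).
- vision.get_image(name): name is "side" or "top"; returns a dict with "color" (384x512x3 uint8, red, green, blue), "depth" (384x512 float32, m along the optical axis (not along the pixel's ray), 0 where there is no reading), "fovy" (degrees; the focal length in pixels is half the picture's height over the tangent of half this angle, whatever the lens; pixels are square), "cx", "cy" (the principal point, pixels), "T" (4x4, takes a point from camera to world coordinates). Camera axes: x right, y up, looking along -z (the intrinsics and any distortion apply to the point x, -y, -z); pixel columns grow to the right and rows downward; lengths in m; the calibration is good to about 2 mm. A picture is of the moment at which its call begins.
- ticket.hand_in(): hands the job in, once; it reports no verdict.
The state is a dict: "time": time; "joints": joint angles; "joint_vel": joint speeds; "joint_efforts": joint torques, N m; "ee_pos": TCP position; "ee_rot": TCP orientation; "contact_force": force on the tool from outside, world axes, zero at the start; "moment": the same for the moment, N m; "finger_gap": finger opening in m.
Only numpy, scipy, OpenCV 4.12 (cv2) and the standard library are available. Lean on these libraries where they do the work, as an engineer would, in place of code of your own. Each camera call takes 0.05 s, during which the arm holds its last target.

TASK

At the microscope bench, find which of the three sockets on the mat fits the hex nut sunk in the adapter that sits between the two posts of the base plate, trying them on gently: never press on an adapter with more than 40 N. Stand the sockets that do not fit upright on the mat, and finish with the right one held in the gripper, upright and fully home over the nut; do not let go of it. Leave the objective, the slide box and the bottle where they are.

Things in the scene. Friction and masses are not known exactly. Their poses are not given: they have to be found in the camera images.
- socket_small: small steel socket standing mouth down on the mat: round body 28 mm across, 32 mm tall; above it a hex shank to grip, 20 mm across flats, 34 mm tall (66 mm in all). Hex bore below, 18.5 mm across flats, 20 mm deep, mouth chamfered 1 mm; fits a 17 mm nut. Origin: centre of the mouth; z up. Flats of bore and shank face +-y and every 60 degrees on. About 110 g
- socket_medium: medium steel socket standing mouth down on the mat: round body 36 mm across, 32 mm tall; above it a hex shank to grip, 20 mm across flats, 34 mm tall (66 mm in all). Hex bore below, 25.5 mm across flats, 20 mm deep, mouth chamfered 1 mm; fits a 24 mm nut. Origin: centre of the mouth; z up. Flats of bore and shank face +-y and every 60 degrees on. About 160 g
- socket_large: large steel socket standing mouth down on the mat: round body 44 mm across, 32 mm tall; above it a hex shank to grip, 20 mm across flats, 34 mm tall (66 mm in all). Hex bore below, 32.5 mm across flats, 20 mm deep, mouth chamfered 1 mm; fits a 31 mm nut. Origin: centre of the mouth; z up. Flats of bore and shank face +-y and every 60 degrees on. About 220 g
- mat: fixed grey mat 120 mm (x) by 290 mm (y), 6 mm thick, on which the three sockets stand in a row along its y in any order, about 85 mm apart; origin: centre of its underside, z up
- mount: fixed plate, x -45 to +145 mm, y -85 to +85 mm, 20 mm thick; origin on its underside below the working seat, which lies between two steel posts (18 mm across, 30 mm tall, at y +-50 mm). On it stand three aluminium adapters 60 mm across, 26 mm tall: one in the seat, two spares at x 100, y +-40 mm. Which one is in the seat varies and no reading tells it: look or try
- seat (a point): centre of the well floor of the adapter in the working seat, on the nut's axis, 26 mm above the bench; axes as the mount's. The right socket's underside comes down to here when fully home. One too small stops on the nut, its underside 13 to 14 mm above here; one too large stops on the well's rim, 20 mm above here
- rim (a point): centre of the top of the adapter in the seat, 46 mm above the bench. Each adapter has a round well 20 mm deep with a fixed brass hex nut 14 mm tall, chamfered on top, in the middle of its floor, and a 3 mm stud end on it. Nuts are 17, 24 or 31 mm across flats, in wells 31.5, 39.5 or 47.5 mm across; flats face the mount's +-y and every 60 degrees on
- objective: bystander: steel microscope objective, 34 mm across, 44 mm tall, standing loose; origin: centre of underside
- slide_box: bystander: white slide box 75 x 100 x 30 mm, loose; origin: centre of underside
- oil_bottle: bystander: small amber bottle, 30 mm across, 60 mm tall, standing loose; origin: centre of underside
Things that resemble listed ones, but are neither listed nor needed, are in the scene too. What is shaped like the socket_medium but yellow is not meant.

How it is judged:
At the end, for the whole second after the job is handed in: one socket is fully home over the nut in the working seat: its underside within 3 mm of the well floor, within 3 mm of the nut's axis, upright within 0.06 rad, still, and gripped by the fingers (more than 1 N); the other two stand upright (within 0.1 rad) on the mat, not touched by the robot (((z of socket_small in the frame of seat below 0.003 m and horizontal distance between socket_small and seat below 0.003 m and angle between socket_small's own z axis and vertical below 0.06 rad and contact force between the fingers and socket_small above 1 N and linear speed of socket_small below 0.02 m/s and z of socket_medium in the frame of mat between 0.003 and 0.01 m and angle between each of socket_medium, socket_large's own z axis and vertical below 0.1 rad and x of socket_medium in the frame of mat between -0.06 and 0.06 m and y of socket_medium in the frame of mat between -0.145 and 0.145 m and contact force between each of the arm, the fingers and socket_medium below 0.1 N and z of socket_large in the frame of mat between 0.003 and 0.01 m and x of socket_large in the frame of mat between -0.06 and 0.06 m and y of socket_large in the frame of mat between -0.145 and 0.145 m and contact force between each of the arm, the fingers and socket_large below 0.1 N) or (z of socket_medium in the frame of seat below 0.003 m and horizontal distance between socket_medium and seat below 0.003 m and angle between socket_medium's own z axis and vertical below 0.06 rad and contact force between the fingers and socket_medium above 1 N and linear speed of socket_medium below 0.02 m/s and z of socket_small in the frame of mat between 0.003 and 0.01 m and angle between each of socket_small, socket_large's own z axis and vertical below 0.1 rad and x of socket_small in the frame of mat between -0.06 and 0.06 m and y of socket_small in the frame of mat between -0.145 and 0.145 m and contact force between each of the arm, the fingers and socket_small below 0.1 N and z of socket_large in the frame of mat between 0.003 and 0.01 m and x of socket_large in the frame of mat between -0.06 and 0.06 m and y of socket_large in the frame of mat between -0.145 and 0.145 m and contact force between each of the arm, the fingers and socket_large below 0.1 N) or (z of socket_large in the frame of seat below 0.003 m and horizontal distance between socket_large and seat below 0.003 m and angle between socket_large's own z axis and vertical below 0.06 rad and contact force between the fingers and socket_large above 1 N and linear speed of socket_large below 0.02 m/s and z of socket_small in the frame of mat between 0.003 and 0.01 m and angle between each of socket_small, socket_medium's own z axis and vertical below 0.1 rad and x of socket_small in the frame of mat between -0.06 and 0.06 m and y of socket_small in the frame of mat between -0.145 and 0.145 m and contact force between each of the arm, the fingers and socket_small below 0.1 N and z of socket_medium in the frame of mat between 0.003 and 0.01 m and x of socket_medium in the frame of mat between -0.06 and 0.06 m and y of socket_medium in the frame of mat between -0.145 and 0.145 m and contact force between each of the arm, the fingers and socket_medium below 0.1 N))); the arm keeps its last pose, push and grip.
It fails at once if an adapter is pressed with more than 40 N (contact force between anything else and adapter_small above 40 N or contact force between anything else and adapter_medium above 40 N or contact force between anything else and adapter_large above 40 N).
It fails at once if a bystander is moved more than 20 mm (distance of any of objective, slide_box, oil_bottle from where it was at the start of the episode above 0.02 m).
It also fails if it takes over 72 s, if anything falls off the work surface, if the arm or the gripper's body presses on something with over 40 N, if the wrist force passes 120 N, or if a joint passes its speed limit or range.

## Working session

There is one attempt and no reset: what is moved stays moved. The work goes in short steps, Python scripts to look and compute and a tool call to move; the robot and the scene stay as the last step left them, time stands still between calls to the robot, and variables do not carry over. Pictures are saved under pics/ and viewed, and the job is handed in when it is done.

Besides the shell and the picture viewer there is one more tool, called after "Emit:" as name(argument=value, ...), one argument or row to a line, values as JSON. servo_tool: Moves the arm, as the interface text tells. Its arguments: {"type":"object","properties":{"increments":{"type":"string"},"newtons":{"type":"number"}},"required":["increments"]}

```bash
ls; mkdir -p pics
cat > h.py <<'E'
import numpy as np, cv2
from rig import bot, vision, ticket
def grab(n,tag):
    im=vision.get_image(n); np.savez(f'{tag}_{n}.npz',**im)
    cv2.imwrite(f'pics/{tag}_{n}.png',cv2.cvtColor(im['color'],cv2.COLOR_RGB2BGR)); return im
def load(n,tag): return dict(np.load(f'{tag}_{n}.npz'))
def cloud(im):
    h,w=im['depth'].shape; f=h/2/np.tan(np.radians(float(im['fovy']))/2)
    u,v=np.meshgrid(np.arange(w),np.arange(h)); d=im['depth']
    P=np.stack([(u-im['cx'])/f*d,-(v-im['cy'])/f*d,-d,np.ones_like(d)],-1)
    return (P@im['T'].T)[...,:3]
E
python3 - <<'E'
from h import *
for n in('side','top'):
    im=grab(n,'a'); print(n,{k:im[k] for k in im if k not in('color','depth')})
    cv2.imwrite(f'pics/a2_{n}.png',cv2.resize(cv2.imread(f'pics/a_{n}.png'),(800,600),interpolation=cv2.INTER_CUBIC))
print(bot.state())
E
```

```text
pics
side {'fovy': 55.972423723332504, 'cx': 254.992361926296, 'cy': 191.7967194206508, 'T': array([[-0.94880944,  0.24873322, -0.19465978,  0.37292492],
       [-0.31583149, -0.74064694,  0.59303674,  0.516143  ],
       [ 0.00333377,  0.62415855,  0.7812906 ,  0.80314728],
       [ 0.        ,  0.        ,  0.        ,  1.        ]])}
top {'fovy': 46.748450165851, 'cx': 254.97369646460243, 'cy': 189.28548604958397, 'T': array([[ 2.67797325e-02,  9.84597399e-01, -1.72773863e-01,
         4.11619952e-01],
       [-9.99633669e-01,  2.70544349e-02, -7.65138724e-04,
        -4.15906438e-02],
       [ 3.92094563e-03,  1.72731060e-01,  9.84961221e-01,
         9.42547179e-01],
       [ 0.00000000e+00,  0.00000000e+00,  0.00000000e+00,
         1.00000000e+00]])}
{'time': 0.1, 'joints': array([-1.10837201e+00,  3.53571181e-01,  1.63401180e+00, -3.13993188e-05,
        1.15525788e+00, -2.38148569e-03]), 'joint_vel': array([-0.00102793, -0.00192934, -0.00210848,  0.00225334, -0.0001298 ,
        0.00073418]), 'joint_efforts': array([ 8.12497874e-04, -5.94902086e+01, -3.34929335e+01,  6.98195910e-02,
        1.82315754e-02, -5.59247735e-05]), 'ee_pos': array([ 0.2799709 , -0.55831816,  0.23096412]), 'ee_rot': array([-2.67282514e+00,  1.64973509e+00,  1.68943581e-03]), 'contact_force': array([0.7522261 , 0.33233932, 0.24828965]), 'moment': array([ 0.01919306, -0.03864605, -0.01592443]), 'finger_gap': 0.09182034982580473}
```

View pics/a2_side.png

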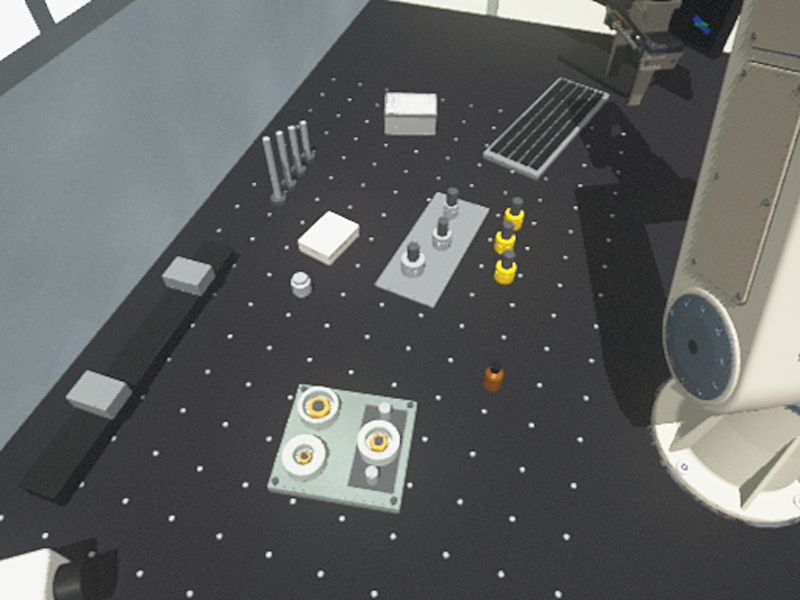

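View pics/a2_top.png

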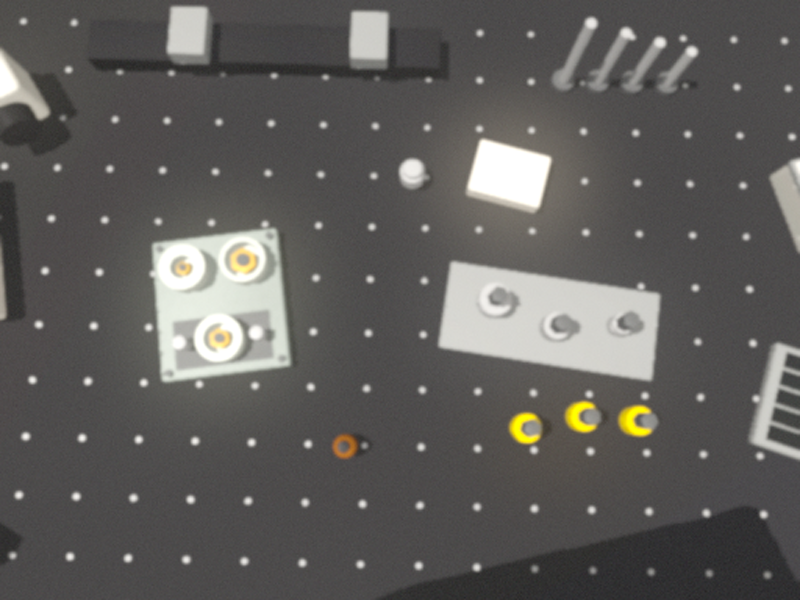

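The top view shows three steel sockets on the grey mat, at about (495,298), (560,325) and (628,323), and yellow look-alikes below it at (526,428), (583,416) and (637,420). The seated adapter is at (219,337) between its posts. The two spares are at (183,267) and (243,260). Next I'll zoom in.

Run:
```python
from h import *
im=load('top','a'); c=cv2.cvtColor(im['color'],cv2.COLOR_RGB2BGR)
a=cv2.resize(c[140:250,90:200],(400,400),interpolation=cv2.INTER_CUBIC)
b=cv2.resize(c[160:250,275:430],(689,400),interpolation=cv2.INTER_CUBIC)
cv2.imwrite('pics/c1.png',np.hstack([a,cv2.resize(c[180:240,110:170],(400,400),interpolation=cv2.INTER_CUBIC)])); cv2.imwrite('pics/c2.png',b)
P=cloud(im); Z=P[...,2]
print('table z', np.median(Z[300:380,100:200]))
# mat
def comp(mask,lo=20):
    n,l,s,ce=cv2.connectedComponentsWithStats(mask.astype(np.uint8))
    for i in range(1,n):
        if s[i,4]>=lo:
            q=P[l==i]; print(i,s[i],ce[i].round(1),q.mean(0).round(4),q.min(0).round(3),q.max(0).round(3))
    return l
print('high 0.05-0.09');comp((Z>0.06)&(Z<0.085)&(im['depth']>0),6)
print('shank tops 35-45');comp((Z>0.03)&(Z<0.06)&(im['depth']>0),20)
```

```text
table z 4.764236835019808e-05
high 0.05-0.09
1 [107   5  26  31 714] [119.4  19.7] [0.9275 0.26   0.0645] [0.893 0.235 0.06 ] [0.964 0.287 0.07 ]
2 [224   8  24  32 713] [235.4  22.8] [0.9273 0.0108 0.0645] [ 0.893 -0.014  0.06 ] [0.965 0.036 0.069]
3 [  0  32  20  56 494] [ 7.8 66. ] [0.8117 0.482  0.0712] [0.769 0.462 0.06 ] [0.886 0.505 0.085]
4 [363  33   8  10  40] [365.8  38. ] [ 0.8953 -0.2667  0.073 ] [ 0.892 -0.273  0.061] [ 0.903 -0.262  0.084]
5 [386  34   8   9  44] [389.3  38.6] [ 0.8953 -0.3163  0.0733] [ 0.892 -0.324  0.061] [ 0.903 -0.312  0.085]
6 [409  34  10  10  42] [412.8  39. ] [ 0.8957 -0.366   0.0734] [ 0.892 -0.373  0.062] [ 0.903 -0.362  0.085]
7 [433  36   8   9  45] [436.1  40.1] [ 0.8957 -0.4159  0.0715] [ 0.892 -0.423  0.06 ] [ 0.902 -0.412  0.084]
10 [507 102   5   9  17] [509.2 106.2] [ 0.7569 -0.5668  0.0611] [ 0.748 -0.571  0.06 ] [ 0.766 -0.561  0.063]
12 [313 183  12  12 100] [318.4 188.4] [ 0.5697 -0.1672  0.0708] [ 0.56  -0.179  0.061] [ 0.581 -0.157  0.078]
13 [397 199  12  12 105] [402.7 204.7] [ 0.5415 -0.3347  0.0703] [ 0.531 -0.345  0.06 ] [
[... 2568 characters left out ...]
0.5147 0.1421 0.0473] [0.507 0.135 0.03 ] [0.523 0.152 0.052]
37 [134 210  13  14 133] [140.1 216.5] [0.5073 0.1917 0.0401] [0.495 0.18  0.03 ] [0.521 0.205 0.047]
38 [110 215  12  10  87] [115.  219.3] [0.4994 0.2401 0.047 ] [0.491 0.232 0.03 ] [0.508 0.25  0.054]
40 [365 258  17  18 152] [371.3 266.6] [ 0.4192 -0.2791  0.0365] [ 0.403 -0.3    0.03 ] [ 0.437 -0.267  0.06 ]
41 [400 261  16  17 158] [406.5 269. ] [ 0.4162 -0.3496  0.0367] [ 0.4   -0.368  0.03 ] [ 0.433 -0.338  0.059]
42 [329 265  16  18 128] [334.6 274.2] [ 0.4022 -0.2053  0.0353] [ 0.387 -0.224  0.03 ] [ 0.42  -0.194  0.058]
45 [213 278  15  15 156] [219.9 285.1] [0.3749 0.0233 0.0425] [0.361 0.01  0.031] [0.389 0.038 0.06 ]
```

View pics/c1.png

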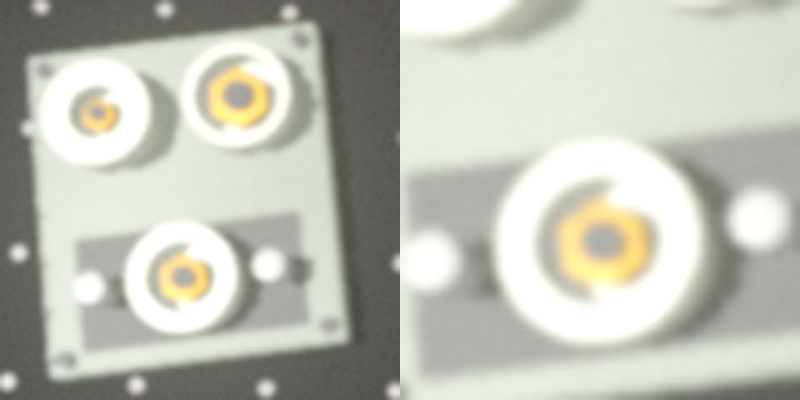

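View pics/c2.png

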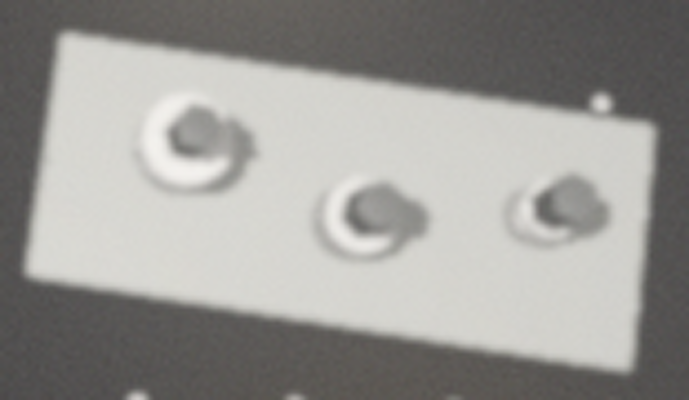

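Run:
```python
from h import *
im=load('top','a'); c=cv2.cvtColor(im['color'],cv2.COLOR_RGB2BGR)
s=load('side','a'); sc=cv2.cvtColor(s['color'],cv2.COLOR_RGB2BGR)
L=[c[190:225,340:375],c[170:205,300:335],c[187:222,380:415]]
print
M=[sc[130:180,262:312]]
cv2.imwrite('pics/c3.png',np.hstack([cv2.resize(x,(260,260),interpolation=cv2.INTER_CUBIC) for x in L]))
cv2.imwrite('pics/c4.png',np.hstack([cv2.resize(sc[110:185,240:315],(600,600),interpolation=cv2.INTER_CUBIC)]))
# project helper to estimate
from scipy.optimize import least_squares
for n in('top','side'):
    d=load(n,'a');P=cloud(d);Z=P[...,2]
    for nm,(x,y) in dict(small=(.5415,-.3347),med=(.5363,-.2477),large=(.5697,-.1672),p1=(.5147,.1421),p2=(.4994,.2401),seat=(.507,.1915)).items():
        near=np.hypot(P[...,0]-x,P[...,1]-y)<0.04
        out=[]
        bands={'sock':[(.030,.042),(.064,.08)],'p':[(.044,.056)],'se':[(.042,.05)]}
        for lo,hi in bands['sock' if nm in('small','med','large') else nm[:2] if nm=='seat' else 'p']:
            q=P[near&(Z>lo)&(Z<hi)]
            (cx,cy),r=cv2.minEnclosingCircle(q[:,:2].astype(np.float32)*1000)
            out.append((len(q),q.mean(0).round(4),round(cx,1),round(cy,1),round(r,1)))
        print(n,nm,out)
```

```text
top small [(63, array([ 0.5393, -0.3295,  0.0371]), 542.2, -335.7, 13.8), (98, array([ 0.5417, -0.3351,  0.0709]), 542.0, -335.5, 11.1)]
top med [(127, array([ 0.534 , -0.2439,  0.0375]), 537.0, -248.6, 17.7), (96, array([ 0.5365, -0.248 ,  0.0713]), 537.3, -249.0, 11.1)]
top large [(232, array([ 0.5675, -0.1655,  0.0376]), 570.2, -167.7, 21.7), (95, array([ 0.57  , -0.1674,  0.0712]), 570.3, -167.6, 11.4)]
top p1 [(162, array([0.5124, 0.1598, 0.0475]), 511.8, 160.2, 26.2)]
top p2 [(166, array([0.5014, 0.2253, 0.0477]), 501.9, 222.5, 27.5)]
top seat [(430, array([0.5074, 0.1927, 0.0456]), 508.4, 192.8, 30.5)]
side small [(32, array([ 0.5425, -0.3297,  0.0357]), 544.0, -334.7, 13.5), (30, array([ 0.5437, -0.3338,  0.0698]), 542.8, -335.1, 10.5)]
side med [(61, array([ 0.537 , -0.242 ,  0.0361]), 538.9, -248.5, 17.9), (37, array([ 0.5387, -0.2471,  0.0697]), 541.0, -248.7, 12.2)]
side large [(104, array([ 0.5711, -0.1607,  0.0364]), 572.5, -166.1, 22.6), (42, array([ 0.5719, -0.1659,  0.0695]), 572.6, -167.2, 10.9)]
side p1 [(106, array([0.5147, 0.1587, 0.0471]), 513.2, 160.4, 26.0)]
side p2 [(130, array([0.5036, 0.2263, 0.0469]), 502.7, 223.8, 27.3)]
side seat [(323, array([0.5103, 0.1934, 0.0449]), 510.7, 192.1, 30.6)]
```

View pics/c3.png

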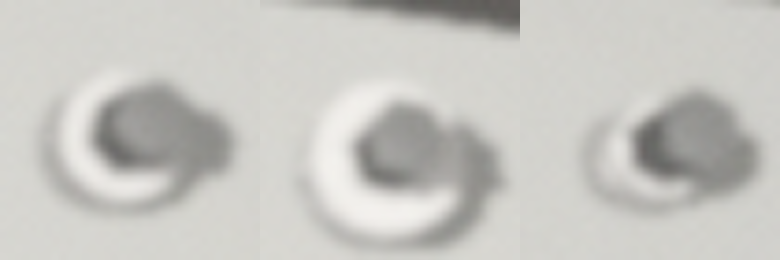

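View pics/c4.png

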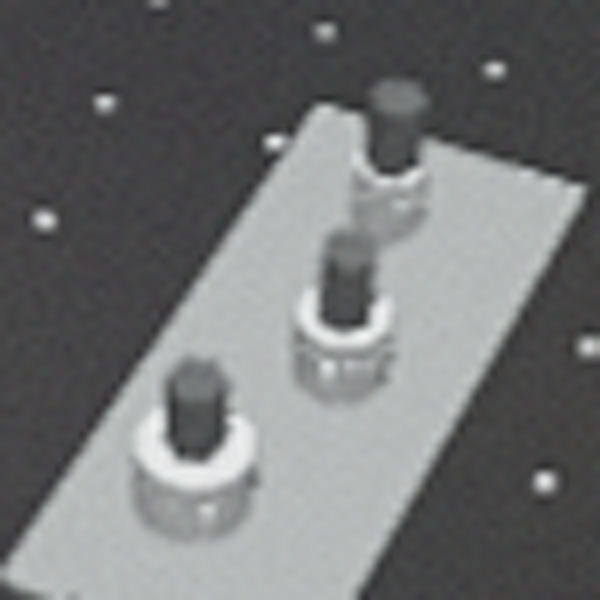

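Run:
```python
from h import *
d=load('top','a');P=cloud(d);Z=P[...,2]
f=384/2/np.tan(np.radians(float(d['fovy']))/2)
Ti=np.linalg.inv(d['T'])
g=cv2.GaussianBlur(cv2.cvtColor(d['color'],cv2.COLOR_RGB2GRAY).astype(np.float32),(0,0),.6)
for nm,(x,y) in dict(small=(.5420,-.3355),med=(.5371,-.2487),large=(.5702,-.1677)).items():
    q=P[(np.hypot(P[...,0]-x,P[...,1]-y)<0.016)&(Z>.064)&(Z<.08)][:,:2]-[x,y]
    r=[]
    for a in range(-30,30,3):
        w=[np.ptp(q@[np.cos(t),np.sin(t)]) for t in np.radians([a+90,a+150,a+210])]
        # hex membership score on mask image: template overlap
        r.append((a,round(1000*np.mean(w),1)))
    print(nm,r)
    # hex silhouette fit: soft 6th harmonic of mask points
    al=np.arctan2(q[:,1],q[:,0]); rr=np.hypot(q[:,0],q[:,1])
    m=(rr**6*np.exp(6j*al)).sum(); print('  corner dir', np.degrees(np.angle(m))/6, abs(m)/(rr**6).sum())
# mat yaw
c=d['color'].astype(int); mk=((Z<.012)&(Z>.002)&(c.min(-1)>120)).astype(np.uint8)
n,l,s,_=cv2.connectedComponentsWithStats(mk); i=1+np.argmax(s[1:,4]); q=P[l==i][:,:2].astype(np.float32)*1000
print(cv2.minAreaRect(q))
# mount plate
mk=((Z<.025)&(Z>.014)&(np.hypot(P[...,0]-.55,P[...,1]-.19)<.15)).astype(np.uint8)
q=P[mk>0][:,:2].astype(np.float32)*1000
print(cv2.minAreaRect(q))
```

```text
small [(-30, np.float64(21.5)), (-27, np.float64(21.6)), (-24, np.float64(21.6)), (-21, np.float64(21.6)), (-18, np.float64(21.5)), (-15, np.float64(21.3)), (-12, np.float64(21.1)), (-9, np.float64(20.8)), (-6, np.float64(20.5)), (-3, np.float64(20.2)), (0, np.float64(20.0)), (3, np.float64(19.9)), (6, np.float64(20.0)), (9, np.float64(20.2)), (12, np.float64(20.4)), (15, np.float64(20.7)), (18, np.float64(20.9)), (21, np.float64(21.1)), (24, np.float64(21.3)), (27, np.float64(21.4))]
  corner dir 4.025771547601871 0.31183331557172256
med [(-30, np.float64(20.5)), (-27, np.float64(20.3)), (-24, np.float64(20.2)), (-21, np.float64(20.0)), (-18, np.float64(20.0)), (-15, np.float64(20.0)), (-12, np.float64(20.1)), (-9, np.float64(20.4)), (-6, np.float64(20.6)), (-3, np.float64(20.8)), (0, np.float64(21.0)), (3, np.float64(21.2)), (6, np.float64(21.3)), (9, np.float64(21.4)), (12, np.float64(21.4)), (15, np.float64(21.4)), (18, np.float64(21.3)), (21, np.float64(21.1)), (24, np.float64(20.9)), (27, np.float64(20.7))]
  corner dir -16.68392062573805 0.25377489282321064
large [(-30, np.float64(21.7)), (-27, np.float64(21.9)), (-24, np.float64(22.0)), (-21, np.float64(22.1)), (-18, np.float64(22.2)), (-15, np.float64(22.2)), (-12, np.float64(22.2)), (-9, np.float64(22.1)), (-6, np.float64(22.0)), (-3, np.float64(21.8)), (0, np.float64(21.5)), (3, np.float64(21.2)), (6, np.float64(20.9)), (9, np.float64(20.6)), (12, np.float64(20.3)), (15, np.float64(20.1)), (18, np.float64(20.3)), (21, np.float64(20.7)), (24, np.float64(21.1)), (27, np.float64(21.4))]
  corner dir 14.962900228160537 0.34239169186773394
((548.9149169921875, -247.654052734375), (293.3665466308594, 123.30060577392578), 82.52362823486328)
((557.09912109375, 200.60379028320312), (190.24957275390625, 170.94338989257812), 8.912382125854492)
```

Things that could be mistaken for the target, by pixel in the 800x600 top view:
- Steel sockets on the mat: large at (495,298), medium at (560,325), small at (628,323).
- Yellow copies: (526,428), (583,416), (637,420).
- Adapters: the seated one is at (219,337). The spares at (183,267) and (243,260) carry the smallest and the largest nut.

In the crops the seated nut is the mid-size one. The middle socket's body radius measures 17.7 mm, which matches the 36 mm medium, so I'll try that one first.

Emit:
servo_tool(
  increments="0.8 1 0 0 0 0.9 0.5;0.8 1 0 0 0 0.9 0.5;0.8 1 0 0 0 0.9 0.5;0.8 1 0 0 0 0.9 0.5;0.8 1 0 0 0 0.9 0.5;0.8 1 0 0 0 0.9 0.5;0.8 1 0 0 0 0.9 0.5;0.8 1 0 0 0 0.9 0.5;0.8 1 0 0 0 0.9 0.5;0.8 1 0 0 0 0.9 0.5",
  newtons=15,
)

```text
time: 1.35
ee_pos: [0.4824, -0.3001, 0.2273]
ee_rot: [-3.14, -0.008, 0.011]
contact_force: [0.4, -1.0, 0.4]
finger_gap: 0.0459
```

```bash
cat >> h.py <<'E'
from scipy.spatial.transform import Rotation as R
def st(tx=None,ty=None,tz=None,jaw=None):
    s=bot.state(); r=R.from_rotvec(s['ee_rot']); M=r.as_matrix()
    a=np.degrees(np.arctan2(M[1,0],M[0,0]))
    print('t',round(s['time'],2),'p',s['ee_pos'].round(4),'jaw',a.round(2),'zax',M[:,2].round(4),'F',s['contact_force'].round(1),'M',s['moment'].round(2),'gap',round(s['finger_gap'],4))
    if tx is not None:
        d=(np.array([tx,ty,tz])-s['ee_pos'])/.025
        x=np.array([np.cos(np.radians(jaw)),np.sin(np.radians(jaw)),0]); 
        T=np.stack([x,np.cross([0,0,-1],x),[0,0,-1]],1)
        w=(R.from_matrix(T)*r.inv()).as_rotvec()/.12
        print('units',d.round(2),w.round(2))
E
python3 -c "
from h import *
st(.5375,-.2486,.10,13)"
```

```text
t 1.35 p [ 0.4824 -0.3001  0.2273] jaw 0.29 zax [-0.007   0.0016 -1.    ] F [ 0.4 -1.   0.4] M [ 0.02 -0.07  0.02] gap 0.0459
units [ 2.2   2.06 -5.09] [-0.01 -0.06  1.85]
```

Emit:
servo_tool(
  increments="0.7 0.7 -0.5 0 0 0.6 0.5;0.7 0.7 -0.5 0 0 0.6 0.5;0.7 0.6 -0.7 0 0 0.6 0.5;0.1 0.06 -0.8 0 -0.05 0.05 0.5;0 0 -0.8 0 0 0 0.5;0 0 -0.8 0 0 0 0.5;0 0 -0.8 0 0 0 0.5;0 0 -0.8 0 0 0 0.5;0 0 -0.5 0 0 0 0.5;0 0 -0.2 0 0 0 0.5",
)

```text
time: 2.6
ee_pos: [0.5392, -0.2433, 0.0603]
ee_rot: [-3.117, -0.376, 0.006]
contact_force: [0.3, -0.1, 0.3]
finger_gap: 0.046
```

```bash
python3 -c "
from h import *
st(.5375,-.2486,.060,13)
c=grab('top','b')['color'];cv2.imwrite('pics/b1.png',cv2.resize(cv2.cvtColor(c[150:270,290:450],cv2.COLOR_RGB2BGR),(800,600),interpolation=cv2.INTER_CUBIC))"
```

```text
t 2.6 p [ 0.5392 -0.2433  0.0603] jaw 13.78 zax [-0.0039  0.0017 -1.    ] F [ 0.3 -0.1  0.3] M [-0.06 -0.04 -0.05] gap 0.046
units [-0.07 -0.21 -0.01] [-0.01 -0.03 -0.11]
```

View pics/b1.png

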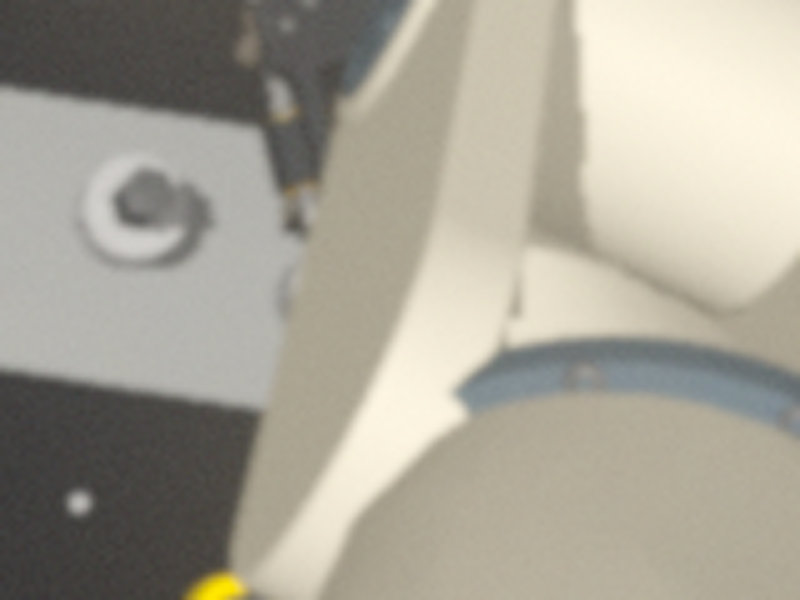

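The arm hides the socket in the top view. The TCP reading is 5 mm off in y, so I'll correct that and close lightly.

Emit:
servo_tool(
  increments="-0.07 -0.2 0 0 0 -0.1 0.5;0 0 0 0 0 0 0.5;0 0 0 0 0 0 0.2;0 0 0 0 0 0 0;0 0 0 0 0 0 0;0 0 0 0 0 0 0;0 0 0 0 0 0 0;0 0 0 0 0 0 0;0 0 0 0 0 0 0;0 0 0 0 0 0 0",
  newtons=12,
)

```text
time: 3.9
ee_pos: [0.5383, -0.2493, 0.062]
ee_rot: [-3.121, -0.357, 0.002]
contact_force: [-0.5, -0.1, -0.6]
finger_gap: 0.0199
```

```bash
python3 -c "
from h import *
st(.5375,-.2486,.060,13)
c=grab('side','c')['color'];cv2.imwrite('pics/c5.png',cv2.resize(cv2.cvtColor(c[100:205,225:365],cv2.COLOR_RGB2BGR),(800,600),interpolation=cv2.INTER_CUBIC))"
```

```text
t 3.9 p [ 0.5383 -0.2493  0.062 ] jaw 13.04 zax [-1.4e-03  5.0e-04 -1.0e+00] F [-0.5 -0.1 -0.6] M [-0.05 -0.11 -0.04] gap 0.0199
units [-0.03  0.03 -0.08] [-0.   -0.01 -0.01]
```

View pics/c5.png

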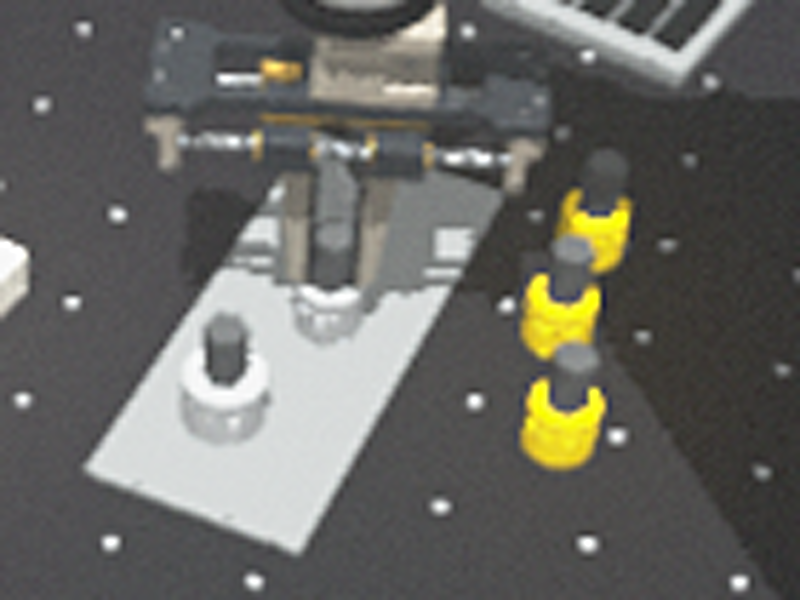

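Gap 19.9 mm, so the jaws are square on the flats at 13°. I'll regrip at 73° to centre the socket along the other axis too.

Emit:
servo_tool(
  increments="0 0 0 0 0 0 0.45;0 0 0 0 0 0 0.45;0 0 -0.08 0 0 0 0.45;0 0 0 0 0 0.95 0.45;0 0 0 0 0 0.95 0.45;0 0 0 0 0 0.95 0.45;0 0 0 0 0 0.95 0.45;0 0 0 0 0 0.95 0.45;0 0 0 0 0 0.95 0.45;0 0 0 0 0 0.95 0.45",
)

```text
time: 5.2
ee_pos: [0.5382, -0.2491, 0.0591]
ee_rot: [-2.717, -1.575, 0.003]
contact_force: [0.8, -0.7, 0.2]
finger_gap: 0.0415
```

```bash
python3 -c "
from h import *
st(.5383,-.2493,.061,73)"
```

```text
t 5.2 p [ 0.5382 -0.2491  0.0591] jaw 60.21 zax [-1.8e-03 -3.0e-04 -1.0e+00] F [ 0.8 -0.7  0.2] M [-0.01 -0.14  0.02] gap 0.0415
units [ 0.   -0.01  0.08] [ 0.   -0.01  1.86]
```

Emit:
servo_tool(
  increments="0 0 0.04 0 0 0.9 0.45;0 0 0.04 0 0 0.8 0.45;0 0 0 0 0 0.1 0.45;0 0 0 0 0 0 0.2;0 0 0 0 0 0 0;0 0 0 0 0 0 0;0 0 0 0 0 0 0;0 0 0 0 0 0 0;0 0 0 0 0 0 0;0 0 0 0 0 0 0",
  newtons=30,
)

```text
time: 6.45
ee_pos: [0.538, -0.249, 0.0604]
ee_rot: [-2.529, -1.862, 0.003]
contact_force: [0.7, -0.5, -0.1]
finger_gap: 0.0194
```

```bash
python3 -c "
from h import *
st(.5383,-.2493,.061,73)"
```

```text
t 6.45 p [ 0.538  -0.249   0.0604] jaw 72.73 zax [-2.2e-03 -4.0e-04 -1.0e+00] F [ 0.7 -0.5 -0.1] M [ 0.1  -0.14  0.01] gap 0.0194
units [ 0.01 -0.01  0.02] [ 0.   -0.02  0.04]
```

Emit:
servo_tool(
  increments="0 0 0.5 0 0 0 0;0 0 0.8 0 0 0 0;0 0.4 0.8 0 0 0.2 0;-0.07 0.8 0.6 0 0 0.3 0;-0.07 0.9 0.2 0 0 0.3 0;-0.07 0.9 0 0 0 0.3 0;-0.07 0.9 0 0 0 0.3 0;-0.07 0.9 0 0 0 0.3 0;-0.07 0.9 0 0 0 0.3 0;-0.07 0.9 0 0 0 0.3 0",
)

```text
time: 7.7
ee_pos: [0.5213, -0.0698, 0.1373]
ee_rot: [-2.223, -2.215, 0.004]
contact_force: [-1.1, 0.1, -1.8]
finger_gap: 0.0198
```

```bash
python3 -c "
from h import *
st(.509,.1923,.125,98.9)"
```

```text
t 7.7 p [ 0.5213 -0.0698  0.1373] jaw 89.79 zax [-4.6e-03  6.0e-04 -1.0e+00] F [-1.1  0.1 -1.8] M [ 0.1  -0.16 -0.01] gap 0.0198
units [-0.49 10.48 -0.49] [-0.   -0.04  1.32]
```

Emit:
servo_tool(
  increments="-0.05 1 0 0 0 0.15 0;-0.05 1 0 0 0 0.15 0;-0.05 1 0 0 0 0.15 0;-0.05 1 0 0 0 0.15 0;-0.05 1 0 0 0 0.15 0;-0.05 1 0 0 0 0.15 0;-0.05 1 0 0 0 0.15 0;-0.05 1 0 0 0 0.1 0;-0.05 1 -0.1 0 0 0.1 0;0 0.9 -0.1 0 0 0 0",
)

```text
time: 8.95
ee_pos: [0.4965, 0.1984, 0.1309]
ee_rot: [-2.011, -2.402, 0.012]
contact_force: [-0.1, 0.2, -1.5]
finger_gap: 0.02
```

```bash
python3 -c "
from h import *
st(.509,.1923,.12,98.9)"
```

```text
t 8.95 p [0.4965 0.1984 0.1309] jaw 100.13 zax [-1.220e-02 -1.000e-04 -9.999e-01] F [-0.1  0.2 -1.5] M [ 0.07 -0.12 -0.03] gap 0.02
units [ 0.5  -0.24 -0.44] [-0.   -0.1  -0.18]
```

Emit:
servo_tool(
  increments="0 0 0 0 0 0 0;0.4 -0.35 -0.2 0 -0.08 -0.15 0;0.1 0 -0.1 0 0 0 0;0 0 0 0 0 0 0;0 0 0 0 0 0 0;0 0 0 0 0 0 0;0 0 0 0 0 0 0;0 0 0 0 0 0 0;0 0 0 0 0 0 0;0 0 0 0 0 0 0",
)

```text
time: 10.2
ee_pos: [0.5073, 0.1893, 0.1226]
ee_rot: [-2.033, -2.392, 0.005]
contact_force: [-0.0, 0.1, -1.1]
finger_gap: 0.0198
```

```bash
python3 -c "
from h import *
st(.509,.1923,.11,98.9)
for n,(r0,r1,c0,c1) in dict(side=(215,335,160,320),top=(135,255,80,240)).items():
    c=grab(n,'d')['color'];cv2.imwrite(f'pics/d1_{n}.png',cv2.resize(cv2.cvtColor(c[r0:r1,c0:c1],cv2.COLOR_RGB2BGR),(800,600),interpolation=cv2.INTER_CUBIC))"
```

```text
t 10.2 p [0.5073 0.1893 0.1226] jaw 99.26 zax [-3.6e-03 -8.0e-04 -1.0e+00] F [-0.   0.1 -1.1] M [ 0.11 -0.16 -0.  ] gap 0.0198
units [ 0.07  0.12 -0.5 ] [ 0.01 -0.03 -0.05]
```

View pics/d1_side.png

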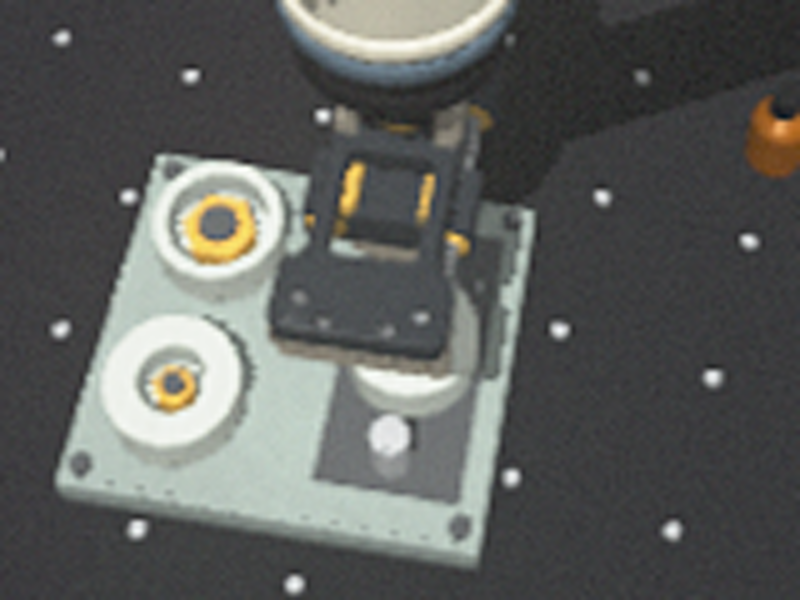

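View pics/d1_top.png

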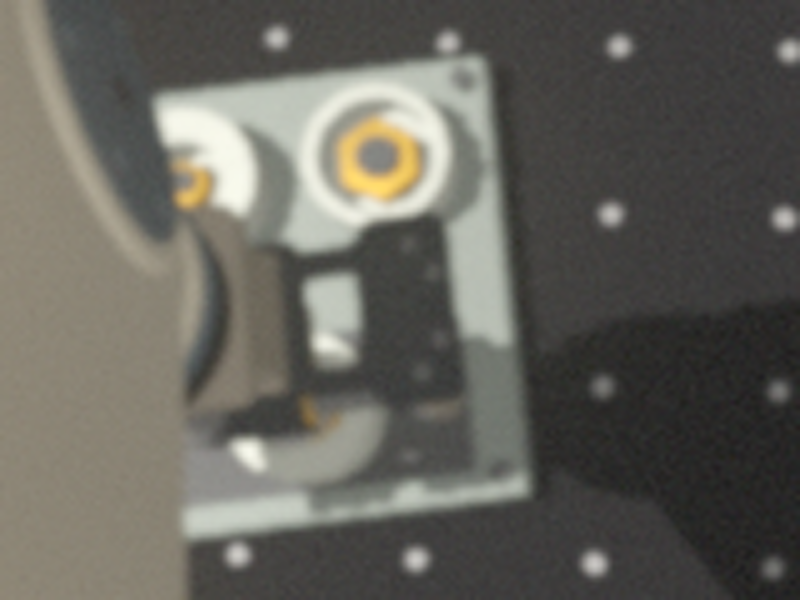

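Gripper clutter hides the mouth of the socket, but the side view shows the spares at (220,228), large, and (175,385), small. That leaves the medium nut in the seat. I'll line up and come down gently, reading the force.

Emit:
servo_tool(
  increments="0.07 0.12 -0.2 0 -0.03 -0.05 0;0 0 -0.2 0 0 0 0;0 0 -0.1 0 0 0 0;0 0 -0.1 0 0 0 0;0 0 -0.08 0 0 0 0;0 0 -0.04 0 0 0 0;0 0 0 0 0 0 0;0 0 0 0 0 0 0;0 0 0 0 0 0 0;0 0 0 0 0 0 0",
)

```text
time: 11.55
ee_pos: [0.5091, 0.1925, 0.1032]
ee_rot: [2.042, 2.387, -0.001]
contact_force: [0.5, -0.5, -2.0]
finger_gap: 0.0195
```

```bash
python3 -c "
from h import *
st(.509,.1923,.095,98.9)"
```

```text
t 11.55 p [0.5091 0.1925 0.1032] jaw 98.89 zax [ 0.e+00 -9.e-04 -1.e+00] F [ 0.5 -0.5 -2. ] M [ 0.01 -0.11  0.03] gap 0.0195
units [-0.   -0.01 -0.33] [0.01 0.   0.  ]
```

Emit:
servo_tool(
  increments="0 0 -0.06 0 0 0 0;0 0 -0.06 0 0 0 0;0 0 -0.06 0 0 0 0;0 0 -0.06 0 0 0 0;0 0 -0.05 0 0 0 0;0 0 -0.04 0 0 0 0;0 0 -0.04 0 0 0 0;0 0 -0.03 0 0 0 0;0 0 -0.03 0 0 0 0;0 0 0 0 0 0 0",
)

```text
time: 12.8
ee_pos: [0.509, 0.1925, 0.0917]
ee_rot: [2.042, 2.387, -0.001]
contact_force: [0.7, -1.0, -1.7]
finger_gap: 0.0193
```

```bash
python3 -c "
from h import *
st(.509,.1923,.090,98.9)"
```

```text
t 12.8 p [0.509  0.1925 0.0917] jaw 98.9 zax [-0.e+00 -9.e-04 -1.e+00] F [ 0.7 -1.  -1.7] M [ 0.07 -0.17  0.04] gap 0.0193
units [-0.   -0.01 -0.07] [ 0.01 -0.    0.  ]
```

The socket's underside is at about 37 mm, already below the nut's top at 40 mm, and there is no contact force. I'll carry on slowly.

Emit:
servo_tool(
  increments="0 0 -0.05 0 0 0 0;0 0 -0.05 0 0 0 0;0 0 -0.05 0 0 0 0;0 0 -0.05 0 0 0 0;0 0 -0.04 0 0 0 0;0 0 -0.04 0 0 0 0;0 0 -0.03 0 0 0 0;0 0 -0.03 0 0 0 0;0 0 -0.02 0 0 0 0;0 0 0 0 0 0 0",
)

```text
time: 14.05
ee_pos: [0.509, 0.1925, 0.082]
ee_rot: [2.042, 2.387, -0.001]
contact_force: [-0.0, -0.3, -2.1]
finger_gap: 0.0197
```

```bash
python3 -c "
from h import *
st(.509,.1923,.080,98.9)"
```

```text
t 14.05 p [0.509  0.1925 0.082 ] jaw 98.89 zax [-2.e-04 -9.e-04 -1.e+00] F [-0.  -0.3 -2.1] M [ 0.12 -0.08 -0.03] gap 0.0197
units [ 0.   -0.01 -0.08] [ 0.01 -0.    0.  ]
```

Emit:
servo_tool(
  increments="0 0 -0.03 0 0 0 0;0 0 -0.02 0 0 0 0;0 0 -0.02 0 0 0 0;0 0 -0.02 0 0 0 0;0 0 -0.01 0 0 0 0;0 0 0 0 0 0 0;0 0 0 0 0 0 0;0 0 0 0 0 0 0;0 0 0 0 0 0 0;0 0 0 0 0 0 0",
)

```text
time: 15.3
ee_pos: [0.5091, 0.1926, 0.0804]
ee_rot: [2.042, 2.387, -0.001]
contact_force: [-0.5, -0.5, 1.3]
finger_gap: 0.0198
```

```bash
python3 -c "
from h import *
st(.509,.1923,.080,98.9)
c=grab('side','e')['color'];cv2.imwrite('pics/e1.png',cv2.resize(cv2.cvtColor(c[225:315,190:310],cv2.COLOR_RGB2BGR),(800,600),interpolation=cv2.INTER_CUBIC))"
```

```text
t 15.3 p [0.5091 0.1926 0.0804] jaw 98.89 zax [-0.e+00 -8.e-04 -1.e+00] F [-0.5 -0.5  1.3] M [0.1  0.16 0.03] gap 0.0198
units [-0.   -0.01 -0.02] [ 0.01 -0.    0.  ]
```

View pics/e1.png

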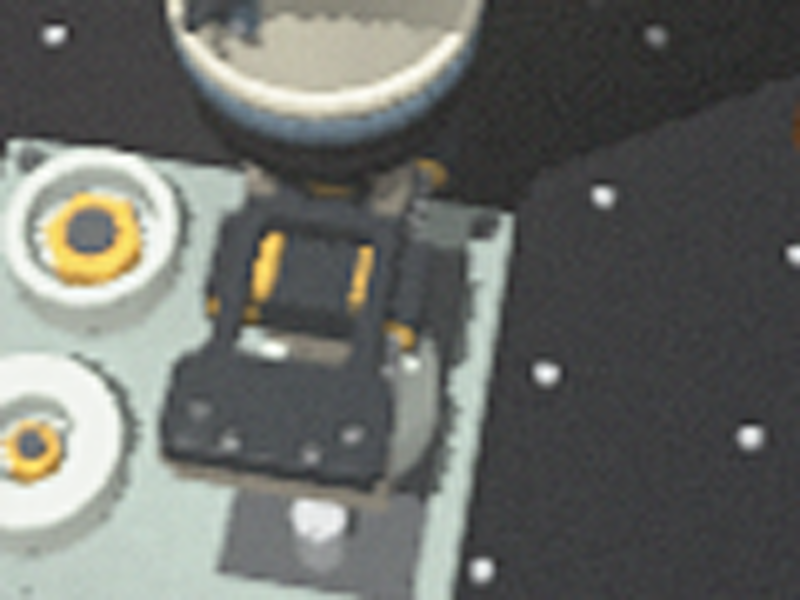

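Contact came right at the predicted home height: TCP z 0.0804, underside at 26 mm. A light extra push will show whether it is firm, and then I'll check the rest of the scene.

Emit:
servo_tool(
  increments="0 0 -0.02 0 0 0 0;0 0 -0.02 0 0 0 0;0 0 -0.02 0 0 0 0;0 0 0 0 0 0 0;0 0 0 0 0 0 0;0 0 0 0 0 0 0;0 0 0 0 0 0 0;0 0 0 0 0 0 0;0 0 0 0 0 0 0;0 0 0 0 0 0 0",
)

```text
time: 16.6
ee_pos: [0.5091, 0.1926, 0.0803]
ee_rot: [2.042, 2.387, -0.001]
contact_force: [-1.0, -0.7, 3.3]
finger_gap: 0.0197
```

```bash
python3 -c "
from h import *
st(.509,.1923,.080,98.9)
for n in('side','top'): grab(n,'f')
d=load('side','f');P=cloud(d);Z=P[...,2]
d2=load('top','f');P2=cloud(d2);
for nm,(x,y) in dict(small=(.5420,-.3355),large=(.5702,-.1677),seat_body=(.509,.1925)).items():
  for n,Q in(('side',P),('top',P2)):
    k=np.hypot(Q[...,0]-x,Q[...,1]-y)<.024
    for lo,hi in((.03,.042),(.052,.062),(.064,.08)):
      q=Q[k&(Q[...,2]>lo)&(Q[...,2]<hi)]
      if len(q): print(nm,n,lo,len(q),q.mean(0).round(4))
cv2.imwrite('pics/f1.png',cv2.resize(cv2.imread('pics/f_side.png'),(800,600)))"
```

```text
t 16.6 p [0.5091 0.1926 0.0803] jaw 98.89 zax [-2.e-04 -8.e-04 -1.e+00] F [-1.  -0.7  3.3] M [0.03 0.24 0.02] gap 0.0197
units [-0.   -0.01 -0.01] [ 0.01 -0.    0.  ]
small top 0.03 62 [ 0.5396 -0.3295  0.0366]
small top 0.052 21 [ 0.5388 -0.3288  0.0564]
small top 0.064 97 [ 0.5418 -0.3351  0.0711]
large top 0.03 228 [ 0.5675 -0.1656  0.0375]
large top 0.052 10 [ 0.5644 -0.1629  0.0577]
large top 0.064 93 [ 0.5702 -0.1675  0.0713]
seat_body side 0.03 4 [0.4956 0.1792 0.0336]
seat_body side 0.052 2 [0.5109 0.1957 0.0542]
seat_body top 0.03 7 [0.4932 0.187  0.037 ]
seat_body top 0.064 2 [0.5161 0.1708 0.0717]
```

View pics/f1.png

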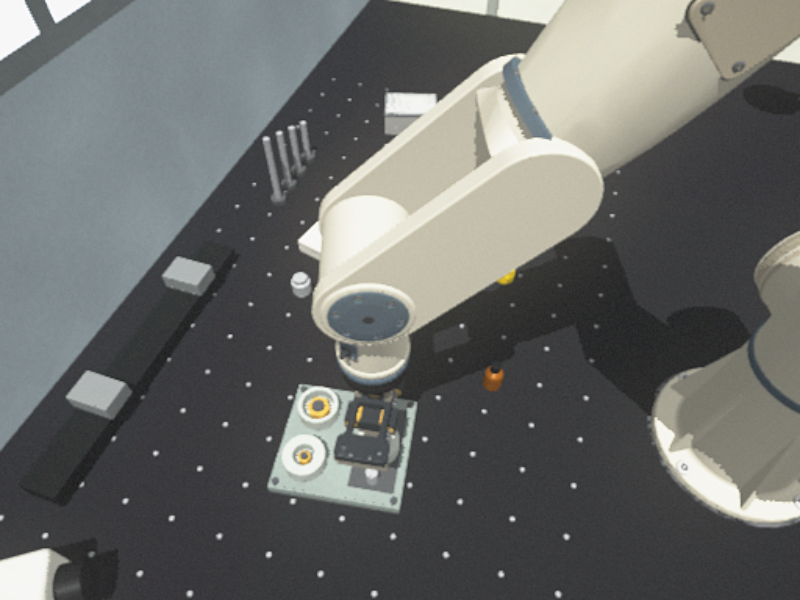

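```bash
python3 -c "
from h import *
d=load('top','f');P=cloud(d)
k=(np.hypot(P[...,0]-.538,P[...,1]+.249)<.02);print(k.sum(),np.median(P[...,2][k]),P[...,2][k].max())
print(ticket.hand_in())"
```

```text
271 0.005936721711983894 0.010785835187942738
the job is handed in; nothing more can be done
None
```

The medium socket fits: it is fully home over the 24 mm nut in the working seat, still gripped and upright. The job is handed in at 16.6 s of the 72 s; the hand-in gives no verdict.

- **Choice:** In the pictures the seated nut was the middle size, with the smallest and largest nuts on the two spares, so I tried the medium socket first. I never needed to try the small and large ones.
- **Grip:** I gripped the shank across two pairs of flats in turn to centre the socket, then turned it to the mount's yaw of about 8.9°.
- **Fit:** It went down over the nut with no measurable resistance. It stopped at TCP z 0.0803–0.0804 m, where the underside is on the well floor at 26 mm. A light extra push raised the force reading from about -2 N to +3.3 N and moved it only 0.1 mm.
- **Last readings:** The tool was within about 0.001 rad of vertical and the finger gap was 19.7 mm on the 20 mm shank, with the grip set to 30 N.
- **Rest of the scene:** In the top camera the small and large sockets were where they started on the mat, shank tops at normal height, and the medium one's old spot was empty. The objective and bottle looked unmoved in the side view, and the slide box was mostly hidden by the arm. The arm went nowhere near any of them.

The gripper hid the socket's mouth from both cameras, so seating was judged from height, force and finger gap, not seen directly. No check failed or disagreed.

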